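# Stack the empty sample tote on the full one

## Task

Two matching stack-nest totes stand on the lab bench: one holds glass weighing bottles, the other is empty. Pick up the empty tote, turn it so that its low front points the opposite way to the full tote's low front, and set it down gently, level and squarely on top of the full tote, its feet on the full tote's rim and not down among the bottles. Leave the full tote standing where it is.

Things in the scene. Friction and masses are not known exactly. Their poses are not given: they have to be found in the camera images.
- tote: Empty white plastic stack-nest tote, loose, 0.16 kg: narrow open box 170 long (x), 68 wide at the rim (y), 72 mm high, walls tapering to a 146 x 43 base. Origin: centre of underside, z up, +x to its low front (34 mm end wall). Facing the same way as the lower tote its side feet drop through that rim's slots and it nests; turned half round, feet rest on the rim, underside 67 mm above the lower's.
- full_tote: The matching tote, same size, shape and axes (origin at centre of underside, +x to the low front), loose, about 0.2 kg, standing on the bench with three stoppered glass weighing bottles in a row inside it (34 mm across, tops 46 mm above the tote's underside). The empty tote starts facing within 70 degrees of the way this one faces.
- tote_front (a point): Middle of the top edge of the empty tote's low front wall: 76 mm from the tote's origin along its +x, 34 mm up.
- tote_grip (a point): Where to pinch the empty tote across its width: midway between its long sides, 10 mm ahead of its origin along +x, 60 mm up. The rim there is a vertical band 68 mm wide outside, 48 to 72 mm above the underside, unbroken from 17 mm behind to 47 mm ahead of the origin; slots 25 mm long lie beyond. Feet low down stick out to 40 mm each side of the centre line.

How it is judged:
By the outcome, as a careful person would: the job done as asked, in the order asked, and still so for the second after the job is handed in, with the robot touching nothing.
It also fails if it takes over 40 s, if anything falls off the work surface, if the arm or the gripper's body presses on something with over 40 N, if the wrist force passes 120 N, or if a joint passes its speed limit or range.

## Robot

A 6-joint arm with a two-finger parallel gripper is mounted at the origin on the work surface. World frame = base frame: x ahead of the robot, y to its left, z up, the work surface at z = 0. Lengths are in m, angles in rad, forces in N, time in s.
With the tool pointing down it reaches from about 0.35 to 0.775 m from the base axis. Payload 5.5 kg.
Tool frame: the origin (TCP) lies at the very end of the fingers, on their centre line; the grasp point (between the pads) lies 19 mm behind it; z points along the fingers, y is the direction in which the jaws open and shut (so a half turn about z gives the same grasp; the last joint's range is limited). The gripper opens to 85 mm and grips with 20 to 120 N. Pads are 22 mm wide; open, the fingers measure 114 mm over their backs; the gripper's body (76 mm by 85 mm) begins 54 mm behind the grasp point. The pads swing forward as they close: fully open they stand 13 mm farther back than shut.
Start: joints at [0.965, 0.313, 0.046, 1.304, 0, 1.431], TCP at [0.258, 0.514, 0.231] pointing down, gripper open.
Joint ranges: [-2.76, 2.76], [-0.86, 1.69], [-1.03, 1.26], [-2.2, 2.34], [-1.47, 1.5], [-3.14, 3.14]. Speed limits (rad/s): [2.57, 2.57, 3.14, 3.14, 3.14, 3.14].

## Interface

Orientations are given as a unit quaternion [w, x, y, z].
In Python, from workcell import get_state, imaging, env, spotter gives the robot as it stands.
- The arm moves only by the tool play_rows, never from a script. Its argument "moves" is a list of rows, each an object with "claw": the finger opening in cm, from 0 to 8.54; "delta_pos": the shift along the tool's x, y, z in cm, a list of three; "twist": the turn about the tool's z in degrees. A call has 1 to 12 rows; each row is the pose to reach, as a shift and turn from the pose commanded when the call began, along the tool's axes at that moment; what a row does not reach only later rows make up. A row lasts 1/8 s, in which the tool goes at most 62.5 mm and 10.7 degrees, less where a joint would pass 70% of its speed; a pose out of reach is approached as far as the arm can. A call with a gripper value outside its range is refused whole. The fingers move at their own pace and stop on an object; "force" is the grip in N (left out, the last holds). Time passes only in rows, so rows that repeat a pose let the fingers close. It gives the time, the measured TCP pose, the force and the opening at its end, in the units of the state.
- get_state(): the state, without advancing time (a new reading comes with each control period).
- imaging.read_camera(name): name is "scene" or "top"; returns the picture (480x640x3 uint8, red, green, blue); there is no depth.
- imaging.camera_info(name): a dict with "fx", "fy", "cx", "cy" (pixels), "k1" (the pictures are not rectified: a ray, as slopes to the right and down, at radius r is drawn at 1 + k1 r^2 times it, then the intrinsics apply), "world_to_cam" (4x4, takes a point from world to camera coordinates). Camera axes: x right, y down, z forward; pixel columns grow to the right and rows downward; lengths in m; the calibration is good to about 2 mm. A picture is of the moment at which its call begins. camera_info takes no time and is no camera call.
- env.hand_in(): hands the job in, once; it reports no verdict.
Trained networks look in the newest picture that a camera, given by its name, has taken for a name from the list of things; names that differ only in an ending like _2 or _b are one class to them, and where a whole thing is asked for, a point or a joint stands for the part that bears it (a point fixed in the world has none). Each returns a list of dicts, best first, with "conf" (0 to 1); they miss things now and then, are a little off and sometimes report something else, mostly with a low value. They report only what shows in the picture. A call takes as long as a camera call.
- spotter.spot_in(camera, query): "extent" ([left, top, right, bottom] in pixels, round what is visible of it).
The state is a dict: "clock": time; "joint_pos": joint angles; "qvel": joint speeds; "tau": joint torques, N m; "tcp_pos": TCP position; "orientation": TCP orientation; "wrist_force": force on the tool from outside, world axes, zero at the start; "ft_torque": the same for the moment, N m; "finger_gap": finger opening in m.
Only numpy, scipy, OpenCV 4.12 (cv2) and the standard library are available. Lean on these libraries where they do the work, as an engineer would, in place of code of your own. Each camera call takes 0.05 s, during which the arm holds its last target. There are 200 camera calls.

## Working session

There is one attempt and no reset: what is moved stays moved. The work goes in short steps, Python scripts to look and compute and a tool call to move; the robot and the scene stay as the last step left them, time stands still between calls to the robot, and variables do not carry over. Pictures are saved under pics/ and viewed, about 8 in all and at most 12, crops included, and the job is handed in when it is done.

Besides the shell and the picture viewer there is one more tool, called after "Call:" as name([rows], argument=value, ...), one row to a line, values as JSON. play_rows: Moves the arm, as the interface text tells. Its arguments: {"type":"object","properties":{"moves":{"type":"array"},"force":{"type":"number"}},"required":["moves"]}

```bash
mkdir -p pics; python3 - <<'E'
from workcell import get_state, imaging, env, spotter
import cv2
s=get_state();print(s)
for c in("scene","top"):
    im=imaging.read_camera(c);cv2.imwrite(f"pics/{c}0.png",im[...,::-1])
    print(imaging.camera_info(c))
    for q in("tote","full_tote"):print(c,q,spotter.spot_in(c,q))
E
```

```text
{'clock': 0.0, 'joint_pos': array([9.65434263e-01, 3.13982125e-01, 4.49778308e-02, 1.30356819e+00,
       1.25898468e-05, 1.43118829e+00]), 'qvel': array([ 1.98809488e-03,  1.36352548e-03,  1.03295628e-03, -5.58092886e-04,
        6.15823969e-06, -1.35154922e-03]), 'tau': array([ 1.02379021e-03, -4.80622780e+01,  2.98535210e+01,  1.91783480e-02,
        1.17942324e-05, -7.72039925e-06]), 'tcp_pos': array([0.25795421, 0.51333533, 0.23041878]), 'orientation': array([-3.29063400e-04,  2.30777744e-01,  9.73006086e-01, -8.24890085e-04]), 'wrist_force': array([-0.42146705,  0.24198388, -0.30160563]), 'ft_torque': array([0.00067614, 0.00331219, 0.02144179]), 'finger_gap': 0.08544901237784912}
{'fx': 513.6382711412731, 'fy': 513.6382711412731, 'cx': 317.4254367426691, 'cy': 235.30060754383862, 'k1': -0.07930387086164224, 'world_to_cam': array([[-0.4901648 ,  0.87139603, -0.02018475,  0.28709647],
       [ 0.58133827,  0.30957585, -0.75246835, -0.27413521],
       [-0.64944922, -0.38056766, -0.65831904,  1.34524707],
       [ 0.        ,  0.        ,  0.        ,  1.        ]])}
scene tote [{'extent': [398.8, 196.4, 471.2, 281.7], 'conf': 0.83}]
scene full_tote [{'extent': [217.7, 173.9, 302.3, 240.7], 'conf': 0.65}]
{'fx': 582.565182673059, 'fy': 582.565182673059, 'cx': 313.9216404079118, 'cy': 229.18698947578457, 'k1': -0.08434102046308792, 'world_to_cam': array([[ 0.0060277 , -0.99977944, -0.02011827,  0.01109377],
       [-0.99734275, -0.00454988, -0.07271002,  0.55733436],
       [ 0.07260245,  0.02050309, -0.99715019,  1.05694901],
       [ 0.        ,  0.        ,  0.        ,  1.        ]])}
top tote [{'extent': [200.1, 244.7, 253.4, 344.1], 'conf': 0.71}]
top full_tote [{'extent': [385.7, 208.1, 459.4, 307.7], 'conf': 0.77}]
```

```bash
python3 - <<'E'
import cv2,numpy as np
a=cv2.imread("pics/top0.png");b=cv2.imread("pics/scene0.png")
T=cv2.resize(a[190:370,180:480],(800,480),interpolation=cv2.INTER_CUBIC)
cv2.imwrite("pics/topc.png",T)
cv2.imwrite("pics/scenec.png",cv2.resize(b[150:310,200:500],(800,427),interpolation=cv2.INTER_CUBIC))
E
```

```text
(no output)
```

View pics/topc.png

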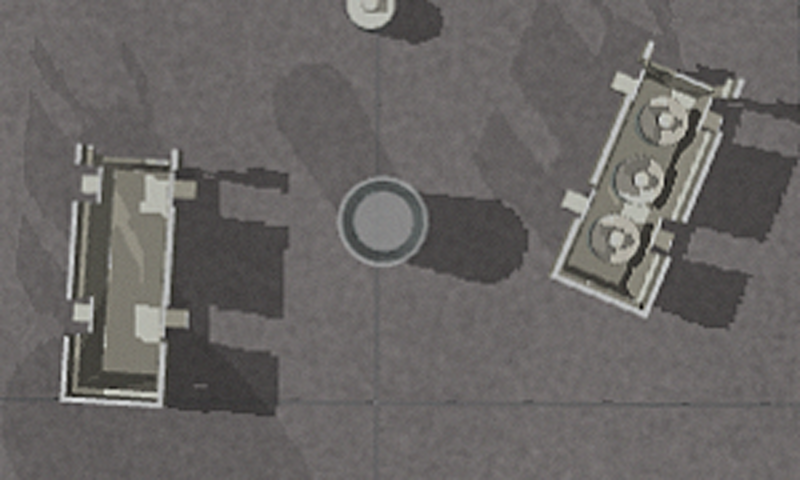

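View pics/scenec.png

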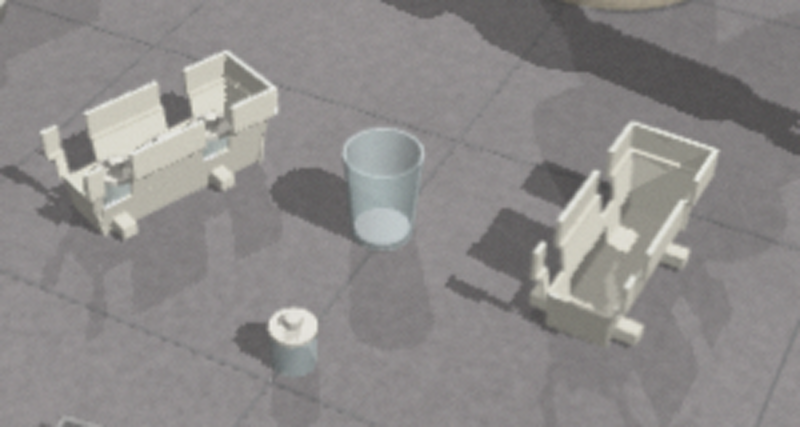

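The top view shows the empty tote at the left, its high rear corners at crop (62,403) and (162,406) and its low front pointing up the image. The full tote is at the right, rear corners at (553,277) and (647,316), low front up and right. A beaker stands between them. The scene view agrees. Next I fit both poses from the rim corners.

```bash
cat > h.py <<'E'
import numpy as np,cv2
from scipy.optimize import least_squares
from workcell import get_state, imaging, env, spotter
def proj(c,P):
    i=imaging.camera_info(c);P=np.atleast_2d(P);W=np.array(i["world_to_cam"])
    p=P@W[:3,:3].T+W[:3,3];s=p[:,:2]/p[:,2:];s=s*(1+i["k1"]*(s**2).sum(1,keepdims=True))
    return s*[i["fx"],i["fy"]]+[i["cx"],i["cy"]]
def world(q,p):  # q=x,y,z,yaw
    p=np.asarray(p,float)
    c,s=np.cos(q[3]),np.sin(q[3]);return p@np.array([[c,s,0],[-s,c,0],[0,0,1]])+[q[0],q[1],q[2]]
def fit(obs,q0,z=0.):  # obs: list of (cam, local pts mm, px)
    f=lambda v:np.concatenate([(proj(c,world([v[0],v[1],z,v[2]],np.array(L)/1000))-px).ravel() for c,L,px in obs])
    r=least_squares(f,q0,loss="soft_l1");return r.x,f(r.x).reshape(-1,2).round(1)
def draw(c,im,q,col):
    seg=[((-85,s*34,72),(-42,s*34,72)) for s in(1,-1)]+[((-17,s*34,72),(47,s*34,72)) for s in(1,-1)]+[((-85,-34,72),(-85,34,72)),((76,-25,34),(76,25,34))]
    for a,b in seg:
        p=proj(c,world(q,np.array([a,b])/1000));cv2.line(im,*[tuple(int(round(t*16)) for t in u) for u in p],col,1,cv2.LINE_AA,4)
E
python3 - <<'E'
from h import *
k=2.6667
t=lambda a:(np.array(a)+.5)/k+[180,190]-.5
s=lambda a:(np.array(a)+.5)/k+[200,150]-.5
L4=[(-85,34,72),(-85,-34,72),(85,34,72),(85,-34,72)]
Et=("top",L4+[(-42,34,72),(-17,34,72),(47,34,72)],t([(61,403),(162,406),(76,146),(178,150),(65,337),(68,299),(73,202)]))
Es=("scene",L4[:2],s([(717,151),(633,123)]))
Ft=("top",L4,t([(553,277),(647,316),(650,41),(743,80)]))
Fs=("scene",L4[:2]+[(85,-34,72)],s([(278,91),(228,52),(44,128)]))
for n,a,b,q0 in(("E",Et,Es,[.5,.2,0]),("F",Ft,Fs,[.5,-.2,-.4])):
    for o in([a],[b],[a,b]):
        q,r=fit(o,q0);print(n,q[:2].round(4),np.degrees(q[2]).round(1),r.tolist())
E
```

```text
E [0.4401 0.1695] -2.5 [[-0.0, -0.2], [0.6, 0.9], [0.1, -0.5], [-0.0, -0.1], [-0.1, 0.0], [-0.4, -0.0], [-0.1, -0.0]]
E [0.4401 0.1699] -4.0 [[0.5, 0.3], [-0.5, -0.4]]
E [0.44   0.1698] -2.8 [[-0.4, -0.2], [0.2, 1.1], [0.1, -0.5], [0.0, 0.1], [-0.4, -0.0], [-0.6, -0.1], [-0.2, -0.0], [-0.3, -0.2], [-1.6, -0.6]]
F [ 0.5065 -0.1785] -22.6 [[-0.5, 0.2], [0.2, 0.7], [-0.2, -0.6], [0.6, -0.3]]
F [ 0.5039 -0.1774] -24.5 [[0.2, -0.4], [0.7, -0.4], [-1.2, 0.6]]
F [ 0.5059 -0.1776] -23.0 [[-1.4, 0.2], [-0.8, 1.0], [-0.3, -0.2], [0.3, 0.3], [-0.6, -0.6], [-0.8, -0.3], [-1.8, 1.8]]
```

```bash
cat >> h.py <<'E'
from scipy.spatial.transform import Rotation as Ro
def go(x,y,z,ang):  # print shift/twist from measured pose; ang = tool x heading, deg
    s=get_state();R=Ro.from_quat(np.roll(s["orientation"],-1)).as_matrix()
    d=R.T@(np.array([x,y,z])-s["tcp_pos"]);h=np.degrees(np.arctan2(R[1,0],R[0,0]))
    print("t",round(s["clock"],2),"pos",s["tcp_pos"].round(4),"head",h.round(2),"tilt",np.degrees(np.arccos(-R[2,2])).round(2),"j",s["joint_pos"].round(3),"F",s["wrist_force"].round(1),"gap",round(s["finger_gap"],4))
    print("delta cm",(d*100).round(2),"twist",round((h-ang+180)%360-180,2))
E
python3 -c "
from h import *
go(.450,.1692,.17,-2.6)"
```

```text
t 0.3 pos [0.2582 0.5136 0.231 ] head 153.31 tilt 0.03 j [ 0.965  0.313  0.046  1.304 -0.     1.431] F [-0.5  0.7  0.4] gap 0.0857
delta cm [-32.61 -22.15   6.11] twist 155.91
```

View pics/scene0.png

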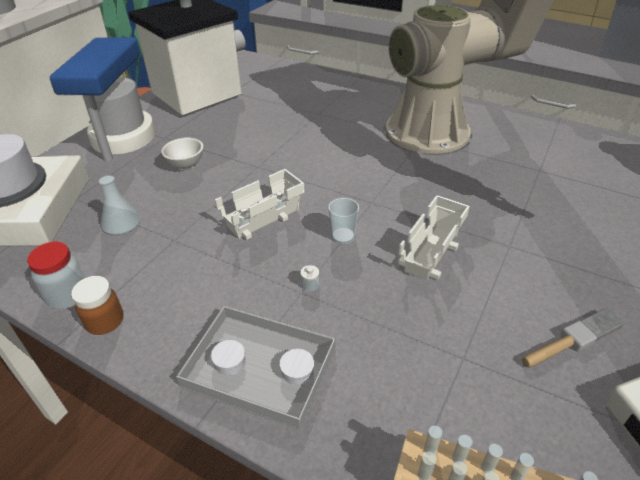

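The full scene shows only the beaker at (343,220) near the path. The tall equipment at (110,100) is well clear. I move above the empty tote, going round by negative twist so the last joint keeps clear of its limits when placing.

Call:
play_rows([
  {"claw": 8.54, "delta_pos": [-32.6, -22.1, 4], "twist": -110},
  {"claw": 8.54, "delta_pos": [-32.6, -22.1, 4], "twist": -110},
  {"claw": 8.54, "delta_pos": [-32.6, -22.1, 4], "twist": -110},
  {"claw": 8.54, "delta_pos": [-32.6, -22.1, 4], "twist": -110},
  {"claw": 8.54, "delta_pos": [-32.6, -22.1, 4], "twist": -110},
  {"claw": 8.54, "delta_pos": [-32.6, -22.1, 4], "twist": -110},
  {"claw": 8.54, "delta_pos": [-32.6, -22.1, 4], "twist": -110},
  {"claw": 8.54, "delta_pos": [-32.6, -22.1, 4], "twist": -110},
  {"claw": 8.54, "delta_pos": [-32.6, -22.1, 4], "twist": -110},
  {"claw": 8.54, "delta_pos": [-32.6, -22.1, 4], "twist": -110},
  {"claw": 8.54, "delta_pos": [-32.6, -22.1, 4], "twist": -110},
  {"claw": 8.54, "delta_pos": [-32.6, -22.1, 4], "twist": -110},
])

```text
clock: 1.8
tcp_pos: [0.4503, 0.1698, 0.1913]
orientation: [0.0, -0.664, 0.748, -0.0]
wrist_force: [0.7, 1.1, -0.6]
finger_gap: 0.0852
```

```bash
python3 -c "
from h import *
go(.450,.1692,.15,-2.6)"
```

```text
t 1.8 pos [0.4503 0.1698 0.1913] head -96.8 tilt 0.0 j [ 0.194  0.15  -0.265  1.157  0.    -1.258] F [ 0.7  1.1 -0.6] gap 0.0852
delta cm [0.07 0.02 4.13] twist -94.2
```

Call:
play_rows([
  {"claw": 8.54, "delta_pos": [0.05, 0, 5], "twist": -94.2},
  {"claw": 8.54, "delta_pos": [0.05, 0, 5], "twist": -94.2},
  {"claw": 8.54, "delta_pos": [0.05, 0, 5], "twist": -94.2},
  {"claw": 8.54, "delta_pos": [0.05, 0, 5], "twist": -94.2},
  {"claw": 8.54, "delta_pos": [0.05, 0, 5], "twist": -94.2},
  {"claw": 8.54, "delta_pos": [0.05, 0, 5], "twist": -94.2},
  {"claw": 8.54, "delta_pos": [0.05, 0, 5], "twist": -94.2},
  {"claw": 8.54, "delta_pos": [0.05, 0, 5], "twist": -94.2},
  {"claw": 8.54, "delta_pos": [0.05, 0, 5], "twist": -94.2},
  {"claw": 8.54, "delta_pos": [0.05, 0, 5], "twist": -94.2},
  {"claw": 8.54, "delta_pos": [0.05, 0, 5], "twist": -94.2},
])

```text
clock: 3.18
tcp_pos: [0.4502, 0.1694, 0.1413]
orientation: [-0.0, 1.0, -0.024, 0.0]
wrist_force: [0.5, 0.2, 1.1]
finger_gap: 0.0856
```

```bash
python3 -c "
from h import *
go(.450,.1692,.034,-2.6)
for c in('top','scene'):cv2.imwrite(f'pics/{c}1.png',imaging.read_camera(c)[...,::-1])
a=cv2.imread('pics/top1.png')[190:390,170:350];b=cv2.imread('pics/scene1.png')[120:320,360:540]
cv2.imwrite('pics/ab1.png',cv2.resize(np.hstack([a,b]),None,fx=2.2,fy=2.2,interpolation=cv2.INTER_CUBIC))"
```

```text
t 3.17 pos [0.4502 0.1694 0.1413] head -2.71 tilt 0.0 j [ 0.193  0.182 -0.354  1.035  0.    -2.902] F [0.5 0.2 1.1] gap 0.0856
delta cm [-0.02  0.02 10.73] twist -0.11
```

View pics/ab1.png

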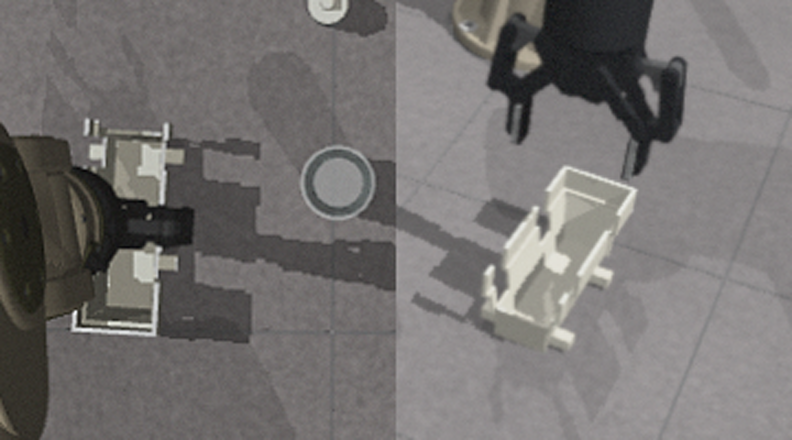

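The gripper is centred over the tote, with the fingers on either side of the mid band. Descending in steps.

Call:
play_rows([
  {"claw": 8.54, "delta_pos": [0, 0, 3], "twist": 0},
  {"claw": 8.54, "delta_pos": [0, 0, 5.5], "twist": 0},
  {"claw": 8.54, "delta_pos": [0, 0, 7.5], "twist": 0},
  {"claw": 8.54, "delta_pos": [0, 0, 9], "twist": 0},
  {"claw": 8.54, "delta_pos": [0, 0, 10], "twist": 0},
  {"claw": 8.54, "delta_pos": [0, 0, 10.7], "twist": 0},
  {"claw": 8.54, "delta_pos": [0, 0, 10.7], "twist": 0},
])

```text
clock: 4.15
tcp_pos: [0.4501, 0.1694, 0.0341]
orientation: [0.0, 1.0, -0.022, -0.0]
wrist_force: [-0.7, 0.7, 0.9]
finger_gap: 0.0857
```

Call:
play_rows([
  {"claw": 7.4, "delta_pos": [0, 0, 0], "twist": 0},
  {"claw": 7.0, "delta_pos": [0, 0, 0], "twist": 0},
  {"claw": 6.6, "delta_pos": [0, 0, 0], "twist": 0},
  {"claw": 6.0, "delta_pos": [0, 0, 0], "twist": 0},
  {"claw": 6.0, "delta_pos": [0, 0, 0], "twist": 0},
  {"claw": 6.0, "delta_pos": [0, 0, 0], "twist": 0},
], force=25)

```text
clock: 4.9
tcp_pos: [0.4507, 0.1695, 0.0349]
orientation: [-0.0, 1.0, -0.022, 0.001]
wrist_force: [-0.9, -0.1, 5.9]
finger_gap: 0.0675
```

```bash
python3 -c "
from h import *
go(.450,.1692,.224,-2.6)"
```

```text
t 4.9 pos [0.4507 0.1695 0.0349] head -2.49 tilt 0.07 j [ 0.193  0.291 -0.507  0.772  0.    -2.905] F [-0.9 -0.1  5.9] gap 0.0675
delta cm [ -0.05   0.03 -18.91] twist 0.11
```

Call:
play_rows([
  {"claw": 6.0, "delta_pos": [0, 0, -0.5], "twist": 0},
  {"claw": 6.0, "delta_pos": [0, 0, -1.5], "twist": 0},
  {"claw": 6.0, "delta_pos": [0, 0, -3.5], "twist": 0},
  {"claw": 6.0, "delta_pos": [0, 0, -6.5], "twist": 0},
  {"claw": 6.0, "delta_pos": [0, 0, -10], "twist": 0},
  {"claw": 6.0, "delta_pos": [0, 0, -13.5], "twist": 0},
  {"claw": 6.0, "delta_pos": [0, 0, -16.5], "twist": 0},
  {"claw": 6.0, "delta_pos": [0, 0, -18.5], "twist": 0},
  {"claw": 6.0, "delta_pos": [0, 0, -19], "twist": 0},
  {"claw": 6.0, "delta_pos": [0, 0, -19], "twist": 0},
])

```text
clock: 6.15
tcp_pos: [0.4501, 0.1694, 0.2241]
orientation: [-0.0, 1.0, -0.022, -0.0]
wrist_force: [-0.5, 0.7, -2.9]
finger_gap: 0.0676
```

```bash
python3 -c "
from h import *
a=np.radians(157.2)
go(.5063+.01*np.cos(a),-.178+.01*np.sin(a),.224,157.2)
for c in('top','scene'):cv2.imwrite(f'pics/{c}2.png',imaging.read_camera(c)[...,::-1])
b=cv2.imread('pics/scene2.png')[60:260,360:560]
cv2.imwrite('pics/b2.png',cv2.resize(b,None,fx=3,fy=3,interpolation=cv2.INTER_CUBIC))"
```

```text
t 6.15 pos [0.4501 0.1694 0.2241] head -2.49 tilt 0.01 j [ 0.193  0.134 -0.201  1.236  0.    -2.905] F [-0.5  0.7 -2.9] gap 0.0676
delta cm [6.190e+00 3.411e+01 1.000e-02] twist -159.69
```

View pics/b2.png

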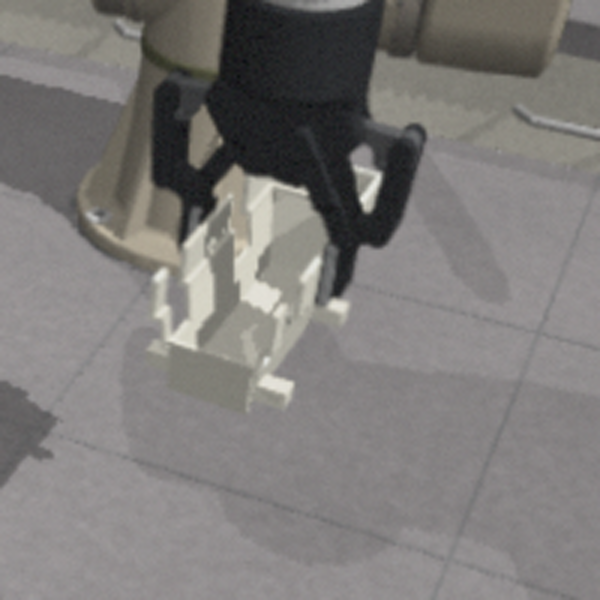

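The tote is held and looks level. Carrying it over to the full tote now, turning by positive twist, about +200 deg in total.

Call:
play_rows([
  {"claw": 6.0, "delta_pos": [0.2, 1, 0], "twist": 4},
  {"claw": 6.0, "delta_pos": [0.6, 3.5, 0], "twist": 12},
  {"claw": 6.0, "delta_pos": [1.3, 7, 0], "twist": 22},
  {"claw": 6.0, "delta_pos": [2, 11, 0], "twist": 32},
  {"claw": 6.0, "delta_pos": [2.7, 15, 0], "twist": 42},
  {"claw": 6.0, "delta_pos": [3.4, 19, 0], "twist": 52},
  {"claw": 6.0, "delta_pos": [4.1, 23, 0], "twist": 62},
  {"claw": 6.0, "delta_pos": [4.8, 26.5, 0], "twist": 72},
  {"claw": 6.0, "delta_pos": [5.4, 30, 0], "twist": 82},
  {"claw": 6.0, "delta_pos": [5.9, 32.5, 0], "twist": 92},
  {"claw": 6.0, "delta_pos": [6.2, 34, 0], "twist": 100},
  {"claw": 6.0, "delta_pos": [6.2, 34.1, 0], "twist": 104},
])

```text
clock: 7.75
tcp_pos: [0.4969, -0.175, 0.2227]
orientation: [-0.001, -0.597, 0.803, 0.001]
wrist_force: [-0.4, 0.4, -2.0]
finger_gap: 0.0677
```

```bash
python3 -c "
from h import *
go(.4971,-.1741,.224,157.2)"
```

```text
t 7.75 pos [ 0.4969 -0.175   0.2227] head -106.76 tilt 0.14 j [-0.491  0.224 -0.094  1.255 -0.    -1.769] F [-0.4  0.4 -2. ] gap 0.0677
delta cm [-0.09  0.01 -0.13] twist 96.04
```

Call:
play_rows([
  {"claw": 6.0, "delta_pos": [-0.1, 0, 0], "twist": 5},
  {"claw": 6.0, "delta_pos": [-0.1, 0, 0], "twist": 14},
  {"claw": 6.0, "delta_pos": [-0.1, 0, 0], "twist": 24},
  {"claw": 6.0, "delta_pos": [-0.1, 0, 0.5], "twist": 34},
  {"claw": 6.0, "delta_pos": [-0.1, 0, 1], "twist": 44},
  {"claw": 6.0, "delta_pos": [-0.1, 0, 1.5], "twist": 54},
  {"claw": 6.0, "delta_pos": [-0.1, 0, 2], "twist": 64},
  {"claw": 6.0, "delta_pos": [-0.1, 0, 2.5], "twist": 74},
  {"claw": 6.0, "delta_pos": [-0.1, 0, 3], "twist": 84},
  {"claw": 6.0, "delta_pos": [-0.1, 0, 3], "twist": 92},
  {"claw": 6.0, "delta_pos": [-0.1, 0, 3], "twist": 96},
  {"claw": 6.0, "delta_pos": [-0.1, 0, 3], "twist": 96},
])

```text
clock: 9.25
tcp_pos: [0.497, -0.1727, 0.1931]
orientation: [-0.001, 0.195, 0.981, 0.0]
wrist_force: [0.4, -0.5, -2.2]
finger_gap: 0.0675
```

```bash
python3 -c "
from h import *
go(.4971,-.1741,.104,157.2)
for c in('top','scene'):
    im=imaging.read_camera(c)[...,::-1].copy();cv2.imwrite(f'pics/{c}3.png',im)
a=cv2.imread('pics/top3.png')[165:345,335:515];b=cv2.imread('pics/scene3.png')[80:260,180:360]
cv2.imwrite('pics/ab3.png',cv2.resize(np.hstack([a,b]),None,fx=2.22,fy=2.22,interpolation=cv2.INTER_CUBIC))"
```

```text
t 9.25 pos [ 0.497  -0.1727  0.1931] head 157.56 tilt 0.13 j [-0.487  0.235 -0.153  1.185  0.    -0.095] F [ 0.4 -0.5 -2.2] gap 0.0675
delta cm [-0.08 -0.13  8.91] twist 0.36
```

View pics/ab3.png

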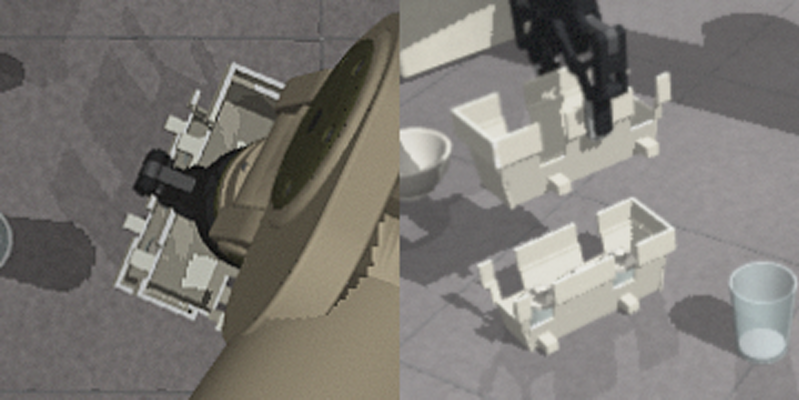

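The tote is turned the right way: its high rear is on the left in the scene view, at (452,104)–(500,163), over the full tote's low front. I overlay the predicted rims to check the alignment.

```bash
python3 - <<'E'
from h import *
a=np.radians(157.56);g=.010
E=[.497-g*np.cos(a),-.1727-g*np.sin(a),.1586,a];F=[.5062,-.178,0,np.radians(-22.8)]
print(E)
out=[]
for c,(x0,y0) in(("top",(380,180)),("scene",(195,85))):
    im=cv2.imread(f"pics/{c}3.png")[y0:y0+160,x0:x0+110 if c=="top" else x0+120]
    k=5;im=cv2.resize(im,None,fx=k,fy=k,interpolation=cv2.INTER_CUBIC)[:600] if 0 else cv2.resize(im,None,fx=3.45,fy=3.45,interpolation=cv2.INTER_CUBIC)
    k=3.45
    for q,col in((E,(0,0,255)),(F,(255,128,0))):
        segs=[((-85,s*34,72),(-42,s*34,72)) for s in(1,-1)]+[((-17,s*34,72),(47,s*34,72)) for s in(1,-1)]+[((72,s*34,72),(85,s*34,72)) for s in(1,-1)]+[((-85,-34,72),(-85,34,72))]
        for sg in segs:
            p=(proj(c,world(q,np.array(sg)/1000))-[x0,y0]+.5)*k-.5
            cv2.line(im,*[tuple(int(round(t*16)) for t in u) for u in p],col,1,cv2.LINE_AA,4)
    out.append(im)
cv2.imwrite("pics/ov3.png",np.hstack(out));print(np.hstack(out).shape)
E
```

```text
[np.float64(0.5062427977101771), np.float64(-0.1765171573832822), 0.1586, np.float64(2.7499407694422655)]
(552, 794, 3)
```

View pics/ov3.png

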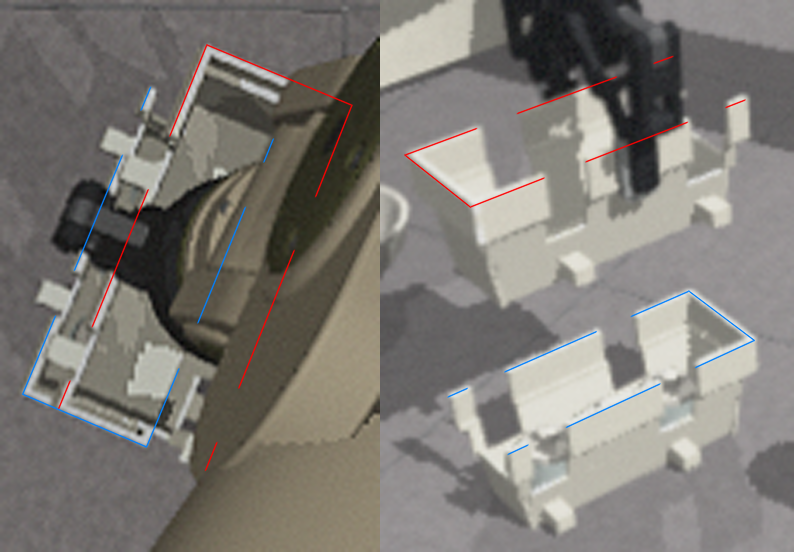

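The overlay matches the picture to within about 1 px in both views. The empty tote needs a shift of about 1.5 mm and 0.4 deg. I correct that and go down to just above contact.

Call:
play_rows([
  {"claw": 6.0, "delta_pos": [-0.08, -0.13, 1], "twist": 0.4},
  {"claw": 6.0, "delta_pos": [-0.08, -0.13, 2.5], "twist": 0.4},
  {"claw": 6.0, "delta_pos": [-0.08, -0.13, 4], "twist": 0.4},
  {"claw": 6.0, "delta_pos": [-0.08, -0.13, 5.5], "twist": 0.4},
  {"claw": 6.0, "delta_pos": [-0.08, -0.13, 6.7], "twist": 0.4},
  {"claw": 6.0, "delta_pos": [-0.08, -0.13, 7.5], "twist": 0.4},
  {"claw": 6.0, "delta_pos": [-0.08, -0.13, 7.9], "twist": 0.4},
  {"claw": 6.0, "delta_pos": [-0.08, -0.13, 8.1], "twist": 0.4},
  {"claw": 6.0, "delta_pos": [-0.08, -0.13, 8.1], "twist": 0.4},
])

```text
clock: 10.48
tcp_pos: [0.4981, -0.1746, 0.1135]
orientation: [0.0, 0.198, 0.98, -0.0]
wrist_force: [-0.1, 0.6, -2.1]
finger_gap: 0.0677
```

```bash
python3 - <<'E'
from h import *
go(.4970,-.1741,.1015,157.2)
im=imaging.read_camera("scene")[...,::-1].copy();cv2.imwrite("pics/scene4.png",im)
a=np.radians(157.2);g=.010;s=get_state()
x0,y0,k=205,100,5
E=[s["tcp_pos"][0]-g*np.cos(a),s["tcp_pos"][1]-g*np.sin(a),s["tcp_pos"][2]-.0345,a];F=[.5062,-.178,0,np.radians(-22.8)]
print(E)
im=cv2.resize(im[y0:y0+110,x0:x0+110],None,fx=k,fy=k,interpolation=cv2.INTER_CUBIC)
cv2.imwrite("pics/s4.png",im)
E
```

```text
t 10.47 pos [ 0.4981 -0.1746  0.1135] head 157.11 tilt 0.03 j [-0.489  0.289 -0.286  0.995  0.    -0.09 ] F [-0.1  0.6 -2.1] gap 0.0677
delta cm [0.12 0.01 1.2 ] twist -0.09
[np.float64(0.5073859458259777), np.float64(-0.17851433612013518), np.float64(0.07914718417190242), np.float64(2.743657584135086)]
```

View pics/s4.png

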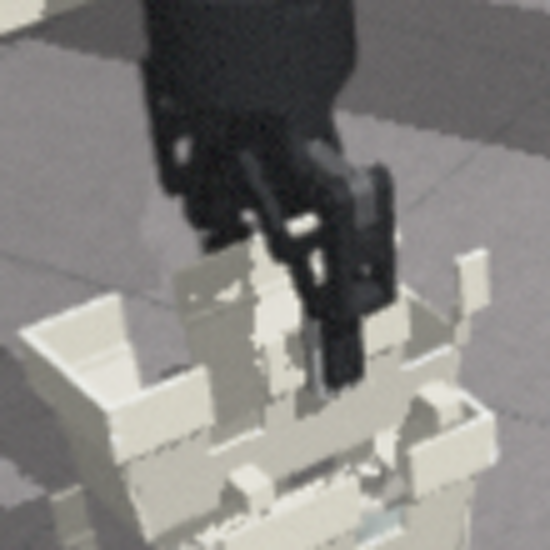

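The feet at (248,485) and (440,400) sit over solid stretches of the lower rim and are clear of its slots. Lowering slowly.

Call:
play_rows([
  {"claw": 6.0, "delta_pos": [0.1, 0, 0.3], "twist": 0},
  {"claw": 6.0, "delta_pos": [0.1, 0, 0.6], "twist": 0},
  {"claw": 6.0, "delta_pos": [0.1, 0, 0.8], "twist": 0},
  {"claw": 6.0, "delta_pos": [0.1, 0, 0.9], "twist": 0},
  {"claw": 6.0, "delta_pos": [0.1, 0, 1.0], "twist": 0},
  {"claw": 6.0, "delta_pos": [0.1, 0, 1.05], "twist": 0},
  {"claw": 6.0, "delta_pos": [0.1, 0, 1.1], "twist": 0},
  {"claw": 6.0, "delta_pos": [0.1, 0, 1.1], "twist": 0},
  {"claw": 6.0, "delta_pos": [0.1, 0, 1.1], "twist": 0},
])

```text
clock: 11.65
tcp_pos: [0.497, -0.1741, 0.1023]
orientation: [0.0, 0.198, 0.98, 0.0]
wrist_force: [-0.0, -0.0, -2.4]
finger_gap: 0.0675
```

```bash
python3 -c "
from h import *
go(.4970,-.1741,.1015,157.2)"
```

```text
t 11.65 pos [ 0.497  -0.1741  0.1023] head 157.11 tilt 0.01 j [-0.49   0.296 -0.306  0.969  0.    -0.09 ] F [-0.  -0.  -2.4] gap 0.0675
delta cm [-0.    0.    0.08] twist -0.09
```

Still hanging free at Fz −2.4 N. I go on in half-millimetre steps.

Call:
play_rows([
  {"claw": 6.0, "delta_pos": [0, 0, 0.05], "twist": 0},
  {"claw": 6.0, "delta_pos": [0, 0, 0.1], "twist": 0},
  {"claw": 6.0, "delta_pos": [0, 0, 0.1], "twist": 0},
])

```text
clock: 12.02
tcp_pos: [0.4971, -0.1743, 0.1018]
orientation: [0.0, 0.198, 0.98, -0.0]
wrist_force: [-1.7, 0.5, 5.2]
finger_gap: 0.0674
```

```bash
python3 -c "
from h import *
go(.4970,-.1741,.1015,157.2)"
```

```text
t 12.03 pos [ 0.4971 -0.1743  0.1018] head 157.11 tilt 0.04 j [-0.49   0.297 -0.307  0.967 -0.    -0.09 ] F [-1.7  0.5  5.2] gap 0.0674
delta cm [0.02 0.01 0.03] twist -0.09
```

Contact came at the expected height, with about 7 N on the rim. Releasing gently.

Call:
play_rows([
  {"claw": 6.8, "delta_pos": [0, 0, 0], "twist": 0},
  {"claw": 7.0, "delta_pos": [0, 0, 0], "twist": 0},
  {"claw": 7.4, "delta_pos": [0, 0, 0], "twist": 0},
  {"claw": 8.0, "delta_pos": [0, 0, 0], "twist": 0},
  {"claw": 8.5, "delta_pos": [0, 0, 0], "twist": 0},
  {"claw": 8.5, "delta_pos": [0, 0, 0], "twist": 0},
  {"claw": 8.5, "delta_pos": [0, 0, 0], "twist": 0},
])

```text
clock: 12.9
tcp_pos: [0.497, -0.1741, 0.1013]
orientation: [0.0, 0.198, 0.98, 0.0]
wrist_force: [-0.4, -1.1, -0.6]
finger_gap: 0.0849
```

Call:
play_rows([
  {"claw": 8.5, "delta_pos": [0, 0, -1], "twist": 0},
  {"claw": 8.5, "delta_pos": [0, 0, -3], "twist": 0},
  {"claw": 8.5, "delta_pos": [0, 0, -6], "twist": 0},
  {"claw": 8.5, "delta_pos": [0, 0, -10], "twist": 0},
  {"claw": 8.5, "delta_pos": [0, 0, -13], "twist": 0},
  {"claw": 8.5, "delta_pos": [0, 6, -13], "twist": 0},
  {"claw": 8.5, "delta_pos": [0, 12, -13], "twist": 0},
  {"claw": 8.5, "delta_pos": [0, 18, -13], "twist": 0},
  {"claw": 8.5, "delta_pos": [0, 24, -13], "twist": 0},
  {"claw": 8.5, "delta_pos": [0, 27, -13], "twist": 0},
  {"claw": 8.5, "delta_pos": [0, 28, -13], "twist": 0},
  {"claw": 8.5, "delta_pos": [0, 28, -13], "twist": 0},
])

```text
clock: 14.4
tcp_pos: [0.6058, 0.0839, 0.2315]
orientation: [0.0, 0.198, 0.98, -0.0]
wrist_force: [-0.4, -0.3, 0.4]
finger_gap: 0.0855
```

```bash
python3 - <<'E'
from h import *
go(0.5,0,.2,157)
a=np.radians(157.15);E=[.5063,-.178,.067,a];F=[.5062,-.178,0,np.radians(-22.8)]
out=[]
for c,(x0,y0) in(("top",(375,185)),("scene",(200,115))):
    im=imaging.read_camera(c)[...,::-1].copy();cv2.imwrite(f"pics/{c}5.png",im)
    k=3.5;im=cv2.resize(im[y0:y0+140,x0:x0+110],None,fx=k,fy=k,interpolation=cv2.INTER_CUBIC)
    for q,col in((E,(0,0,255)),(F,(255,128,0))):
        segs=[((-85,s*34,72),(-42,s*34,72)) for s in(1,-1)]+[((-17,s*34,72),(47,s*34,72)) for s in(1,-1)]+[((72,s*34,72),(85,s*34,72)) for s in(1,-1)]+[((-85,-34,72),(-85,34,72))]
        for sg in segs:
            p=(proj(c,world(q,np.array(sg)/1000))-[x0,y0]+.5)*k-.5
            cv2.line(im,*[tuple(int(round(t*16)) for t in u) for u in p],col,1,cv2.LINE_AA,4)
    out.append(im)
cv2.imwrite("pics/ov5.png",np.hstack(out))
E
```

```text
t 14.4 pos [0.6058 0.0839 0.2315] head 157.16 tilt 0.01 j [ 0.007  0.386  0.151  1.336 -0.     0.405] F [-0.4 -0.3  0.4] gap 0.0855
delta cm [  6.5  -11.84   3.16] twist 0.16
```

View pics/ov5.png

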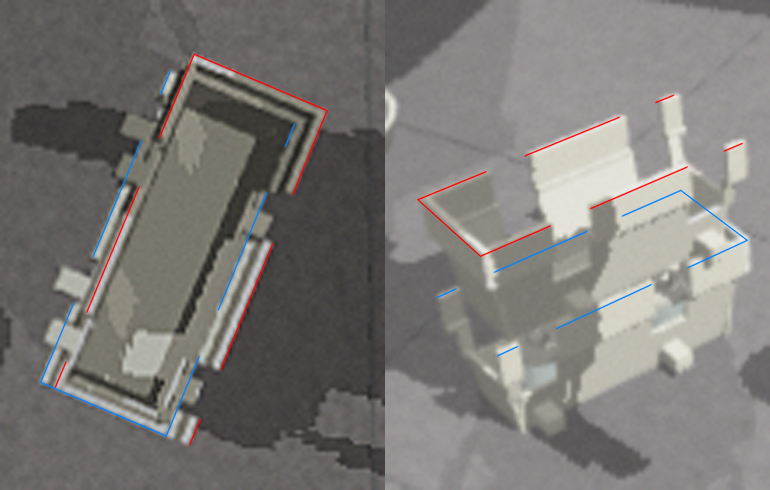

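The stacked tote matches the predicted pose in both views: level, at 67 mm, front reversed. The full tote still matches its original outline. Handing in.

```bash
python3 -c "
from workcell import env
print(env.hand_in())"
```

```text
the job is handed in; nothing more can be done
None
```

The empty tote is now on top of the full one, with its low front pointing the opposite way and its feet on the full tote's rim. I handed the job in at about 14.4 s on the robot's clock.

- **Placing:** I gripped the tote across its mid band with 25 N and turned it about 160° on balance, by rotating 200° the other way round. The feet met the rim at the height expected for feet resting on it, about 67 mm. The contact change was about 7 N when I set it down.
- **Last checks:** After the release, both camera views matched the expected outline of a level tote at 67 mm, to about 1 pixel (roughly 2 mm). The full tote still lay on its original outline, and the gripper was well clear.
- **Disagreements:** The two cameras' separate fits differed by 1.5–2° for each tote, and by up to 3 mm for the full tote. I relied mainly on the top camera, and the later overlays agreed with it. No check failed.

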